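Stack two parts cases and thread the locking rod through both lugs

ROBOT

A 7-joint arm with a two-finger parallel gripper is mounted at the origin on a cart in front of the work surface, level with it; the furniture and walls round the work are solid. World frame = base frame: x ahead of the robot, y to its left, z up, the work surface at z = 0. Lengths are in m, angles in rad, forces in N, time in s.
With the tool pointing down it reaches from about 0.4 to 0.85 m from the base axis. Payload 4.5 kg.
Tool frame: the origin (TCP) lies at the very end of the fingers, on their centre line; the grasp point (between the pads) lies 19 mm behind it; z points along the fingers, y is the line along which they close (so a half turn about z gives the same grasp; the last joint's range is limited). The gripper opens to 88 mm and grips with 3 to 60 N. Pads are 18 mm wide; open, the fingers measure 123 mm over their backs; the gripper's body (75 mm by 187 mm) begins 45 mm behind the grasp point.
Start: joints at [-1.197, 0.689, -0.195, 1.565, 0.157, 0.902, -0.215], TCP at [0.208, 0.589, 0.215] pointing down, gripper open.
Joint ranges: [-3.01, 3.01], [-0.46, 2.08], [-1.47, 1.51], [0.13, 2.56], [-1, 4.14], [0.04, 2.09], [-2.66, 2.66]. Speed limits (rad/s): [2.57, 2.57, 3.14, 3.14, 3.14, 3.14, 3.14].

INTERFACE

Orientations are given as a unit quaternion [w, x, y, z].
In Python, from station import telemetry, read_camera, camera_params, arm gives the robot as it stands.
- The arm moves only by the shell command python3 -m pendant 'ROWS' [FORCE]. ROWS is 1 to 5 rows, parted by semicolons, with the numbers parted by commas; each row has 5 numbers: dx, dy, dz in m, then a turn about the tool's z in rad, then the finger opening in m; each row shifts and turns the commanded pose from where the row before left it, along the tool's axes as they then stand; what a row does not reach is not made up. A row lasts 1/8 s, in which the tool goes at most 0.0625 m and 0.188 rad, less where a joint would pass 70% of its speed; a pose out of reach is approached as far as the arm can. The fingers move at their own pace and stop on an object; FORCE is the grip in N (left out, the last holds). Time passes only in rows, so rows that do not move let the fingers close. It prints the time, the measured TCP pose, the force, the opening and the grip force at its end. Input that does not fit is refused with a message, and nothing moves.
- telemetry.read_state(): the state, without advancing time (a new reading comes with each control period).
- read_camera(name): name is "scene" or "top" or "wrist"; returns the picture (400x640x3 uint8, blue, green, red); there is no depth.
- camera_params(name): a dict with "fx", "fy", "cx", "cy" (pixels), "dist_coeffs" ([k1, k2, p1, p2, k3] as OpenCV has them; the pictures are not rectified), "R" (3x3) and "t" (3): a world point X has camera coordinates R X + t. Camera axes: x right, y down, z forward; pixel columns grow to the right and rows downward; lengths in m; the calibration is good to about 2 mm. A picture is of the moment at which its call begins: read the wrist's pose just before it. camera_params takes no time and is no camera call; for the wrist camera it gives the pose at the moment of the call.
- arm.hand_in(): hands the job in; it is judged then, once.
The state is a dict: "time_s": time; "joints": joint angles; "joint_vel": joint speeds; "tau": joint torques, N m; "tool_pos": TCP position; "tool_rot": TCP orientation; "contact_force": force on the tool from outside, world axes, zero at the start; "wrist_torque": the same for the moment, N m; "finger_gap": finger opening in m; "grasp_force": force on a finger pad.
Only numpy, scipy, OpenCV 4.12 (cv2) and the standard library are available. Lean on these libraries where they do the work, as an engineer would, in place of code of your own. Each camera call takes 0.05 s, during which the arm holds its last target. There are 200 camera calls.

TASK

Stack the grey case squarely on the aluminium plinth, its brass-bushed lug on the side of the plinth with the red mark, and then the blue case squarely on the grey one with its lug directly above the other; let go of each once it stands. Then take the orange-handled rod out of its holder, thread it pointed end down through the blue case's bushing and on through the grey case's, and finish while still holding it there upright, its foot poking out below the lower bushing but clear of the bench, ready for a colleague to fit the clip. The stack must still be square at the end; leave the other things lying on the bench where they are.

Things in the scene. Friction and masses are not known exactly. Their poses are not given: they have to be found in the camera images.
- plinth: fixed aluminium plinth, rubber top, 110 (x) x 62 (y) x 20 (z) mm, the footprint of a case; origin at the centre of its underside on the bench, z up. A red mark in the middle of its -x end shows the lug side: a stacked case's x axis points the same way as the plinth's. Below the lugs there is only bare bench.
- plinth_top (a point): centre of the plinth's top face, 20 mm above the bench; a case stands right when its origin is here
- case_grey: closed grey parts case, box 110 (x) x 62 (y) x 44 (z) mm, 0.15-0.3 kg; origin: centre of the box's underside, z up. Its -x end carries a lug with an upright brass bushing: axis at x = -72, y = 0 mm, outside 25 mm, bore 16 mm right through, from z = 14 to 32 mm. Lid and underside are flat, nothing interlocks. Grip it across y (62 mm). Starts on the bench; goes on the plinth.
- case_grey_bushing (a point): centre of the lower mouth of the grey case's bushing (18 mm below its upper mouth)
- case_blue: closed blue parts case, box 110 (x) x 62 (y) x 44 (z) mm, 0.15-0.3 kg; origin: centre of the box's underside, z up. Its -x end carries a lug with an upright brass bushing: axis at x = -72, y = 0 mm, outside 25 mm, bore 16 mm right through, from z = 14 to 32 mm. Lid and underside are flat, nothing interlocks. Grip it across y (62 mm). Starts on the bench; goes on the grey case.
- case_blue_bushing (a point): centre of the lower mouth of the blue case's bushing (18 mm below its upper mouth); with the stack standing, 78 mm above the bench (grey: 34 mm)
- rod: locking rod, 148 mm long, 0.09 kg, standing upright in its holder at the start; origin at the centre of its foot, z towards the handle. Steel shaft 10 mm thick, tapering to 6 mm over its last 7 mm at the foot; 15 mm collar at z = 108 to 112 mm; orange square handle 16 x 16 mm (faces square to its x and y) from z = 112 to 148 mm
- rod_grip (a point): centre of the rod's orange handle, on its axis, 130 mm above its foot
- rod_holder: fixed dark steel holder, round, 48 mm wide at the foot and about 31 mm above, 36 mm high; origin at the centre of its underside. The rod stands in its 15 mm wide upright hole, foot 6 mm above the bench, so it has to be lifted straight up by 30 mm to come free
- round_board: round circuit board with parts on it, 164 mm wide; bystander, to be left alone; origin at the centre of its underside
- cutters_blue: blue-handled side cutters, 135 mm long; bystander, to be left alone; origin at the centre of its underside
- flux_bottle: small bottle with a needle tip, 39 mm wide, 108 mm high; bystander, to be left alone; origin at the centre of its underside
- tape_roll: roll of orange tape lying flat, 94 mm wide, 19 mm high; bystander, to be left alone; origin at the centre of its underside
- marker_red: red marker pen, 126 mm long; bystander, to be left alone; origin at the centre of its underside
- microscope_head (a point): lowest point of the microscope's objective, head swung aside over the right of the bench; an obstacle, always here. The head reaches 100 mm nearer the robot, 60 mm farther, 100 mm either side, and 190 mm up from here; its boom runs at 0.37 to 0.40 m height to a post at the back left. All the work lies left of the head: reach it by passing the head on the robot's side
Not all that is in view belongs to the job. What is shaped like the rod but green or turquoise is not meant.

How it is judged:
On the way, in this order (a step that is already met when the one before it is completed fails the run):
1. the grey case stands squarely on the plinth, lug on the red-mark side, let go (horizontal distance between case_grey and plinth_top below 0.008 m and height (world z) of case_grey between 0.017 and 0.024 m and angle between the x axis of case_grey and the x axis of plinth, either way round below 0.09 rad and angle between case_grey's own z axis and vertical below 0.05 rad and x of case_grey_bushing in the frame of plinth below -0.05 m and contact force between case_grey and the fingers below 0.05 N and linear speed of case_grey below 0.02 m/s), for 0.2 s.
2. the blue case stands squarely on the grey one, lug above lug, let go (horizontal distance between case_grey and plinth_top below 0.008 m and height (world z) of case_grey between 0.017 and 0.024 m and angle between the x axis of case_grey and the x axis of plinth, either way round below 0.09 rad and angle between each of case_grey, case_blue's own z axis and vertical below 0.05 rad and x of each of case_grey_bushing, case_blue_bushing in the frame of plinth below -0.05 m and horizontal distance between case_blue and case_grey below 0.008 m and height (world z) of case_blue between 0.061 and 0.068 m and angle between the x axis of case_blue and the x axis of case_grey, either way round below 0.09 rad and contact force between case_blue and the fingers below 0.05 N and linear speed of case_blue below 0.02 m/s), for 0.2 s.
3. the rod's foot is inside the blue case's (upper) bushing (horizontal distance between rod and case_blue_bushing below 0.007 m and z of rod in the frame of case_blue_bushing between -0.03 and 0.012 m and contact force between rod and the fingers above 1 N), for 0.05 s.
At the end, for the whole second after the job is handed in: Grey case on plinth and blue on grey, each within 8 mm and 0.09 rad, flat, lugs on the red-mark side, no finger on them; the rod gripped, still, upright within 0.12 rad, through both bushings, its foot 3 mm or more below the lower bushing and 3 mm or more above the bench (horizontal distance between case_grey and plinth_top below 0.008 m and height (world z) of case_grey between 0.017 and 0.024 m and angle between the x axis of case_grey and the x axis of plinth, either way round below 0.09 rad and angle between each of case_grey, case_blue's own z axis and vertical below 0.05 rad and x of each of case_grey_bushing, case_blue_bushing in the frame of plinth below -0.05 m and horizontal distance between case_blue and case_grey below 0.008 m and height (world z) of case_blue between 0.061 and 0.068 m and angle between the x axis of case_blue and the x axis of case_grey, either way round below 0.09 rad and horizontal distance between rod and case_grey_bushing below 0.008 m and z of rod in the frame of case_grey_bushing below -0.003 m and height (world z) of rod above 0.003 m and horizontal distance between rod and case_blue_bushing below 0.012 m and angle between rod's own z axis and vertical below 0.12 rad and contact force between rod and the fingers above 1 N and contact force between each of case_grey, case_blue and the fingers below 0.05 N and linear speed of rod below 0.02 m/s); the arm keeps its last pose, push and grip.
It fails at once if a bystander is shifted by more than 30 mm (distance of any of round_board, cutters_blue, flux_bottle, tape_roll, marker_red from where it was at the start of the episode above 0.03 m).
It also fails if it takes over 72 s, if anything falls off the work surface, if the arm or the gripper's body presses on something with over 40 N, if the wrist force passes 120 N, or if a joint passes its speed limit or range.

## Working session

There is one attempt and no reset: what is moved stays moved. The work goes in short steps, Python scripts to look and compute and a shell command to move; the robot and the scene stay as the last step left them, time stands still between calls to the robot, and variables do not carry over. Pictures are saved under pics/ and viewed, at most 10 in all, crops included, and the job is handed in when it is done.

```bash
mkdir -p pics; ls
python3 - <<'E'
from station import telemetry, read_camera, camera_params
import cv2,numpy as np
a=read_camera("top");b=read_camera("scene")
cv2.imwrite("pics/top.png",a);cv2.imwrite("pics/scene.png",b)
for n in("top","scene","wrist"):
    p=camera_params(n);print(n,{k:np.round(v,4).tolist() for k,v in p.items()})
s=telemetry.read_state();print(s)
E
```

```text
pics
top {'fx': 416.4587, 'fy': 416.4587, 'cx': 316.253, 'cy': 206.2282, 'dist_coeffs': [-0.0673, 0.0, 0.0, 0.0, 0.0], 'R': [[0.0384, -0.9993, -0.0002], [-0.9092, -0.0348, -0.4149], [0.4146, 0.0161, -0.9098]], 't': [0.0357, 0.5751, 0.9867]}
scene {'fx': 469.8818, 'fy': 469.8818, 'cx': 320.887, 'cy': 202.371, 'dist_coeffs': [-0.0826, 0.0, 0.0, 0.0, 0.0], 'R': [[-0.4895, -0.8719, 0.0135], [-0.4189, 0.2215, -0.8806], [0.7648, -0.4367, -0.4736]], 't': [0.3202, 0.3589, 0.7851]}
wrist {'fx': 334.9531, 'fy': 334.9531, 'cx': 319.6091, 'cy': 200.8822, 'dist_coeffs': [-0.057, 0.0, 0.0, 0.0, 0.0], 'R': [[0.3323, 0.9432, -0.0024], [0.8976, -0.3155, 0.3077], [0.2895, -0.1044, -0.9515]], 't': [-0.6243, -0.0439, 0.3911]}
{'time_s': 0.1, 'joints': array([-1.19718433,  0.68988987, -0.19450951,  1.56620663,  0.15728592,
        0.90253009, -0.21513106]), 'joint_vel': array([ 7.42379907e-05, -9.69276710e-04, -1.09442432e-04, -3.61711402e-03,
        1.04878597e-03, -1.63883031e-03, -1.42443176e-04]), 'tau': array([-2.95508908e-03, -5.28500962e+01, -1.27171598e+00, -1.53837723e+01,
       -5.26025647e-02,  1.99631264e-03,  5.19450100e-05]), 'tool_pos': array([0.2081662 , 0.58867915, 0.2147053 ]), 'tool_rot': array([-7.96155330e-05,  1.69077691e-01,  9.85602383e-01, -8.18859261e-04]), 'contact_force': array([-0.19163213, -0.90710482,  0.40188536]), 'wrist_torque': array([-0.00312582, -0.00757989, -0.02336776]), 'grasp_force': 0.0, 'finger_gap': 0.08820295735800904}
```

View pics/top.png

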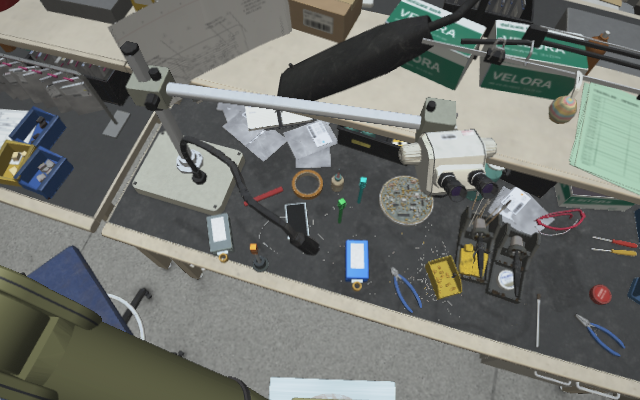

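View pics/scene.png

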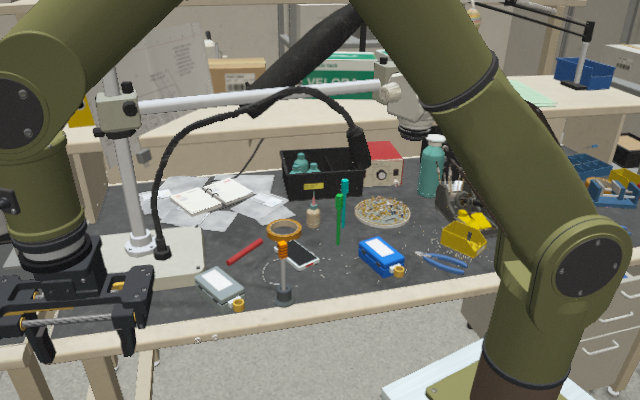

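The top view shows: 
- grey case at (219,232), lug at (222,259)
- blue case at (357,258), lug at (357,287)
- orange handle at (253,247), holder at (260,265)
- candidate plinth, dark with a bright rim, at (297,222)
- green and turquoise decoys at (341,208) and (362,187)
- a gooseneck lamp whose head is at (310,243)

In the scene view the rod is at (282,265), the lamp head at (357,145) and the decoys at (338,220) and (345,200). What could be mistaken: the rod for the green or turquoise ones, and the plinth for a phone. I'll check both in close crops.

Run:
```python
import cv2,numpy as np
a=cv2.imread("pics/top.png")[165:305,190:390];b=cv2.imread("pics/scene.png")[180:320,180:420]
a=cv2.resize(a,(600,420),interpolation=2);b=cv2.resize(b,(720,420),interpolation=2)
a=cv2.resize(a,(400,280),interpolation=2) if 0 else a
cv2.imwrite("pics/c1.png",a);cv2.imwrite("pics/c2.png",b)
```

```text
(no output)
```

View pics/c1.png

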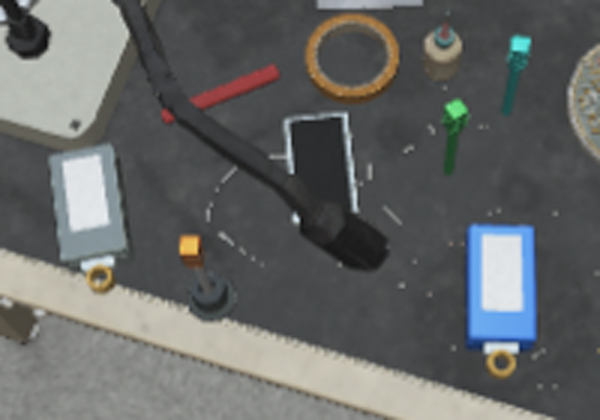

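View pics/c2.png

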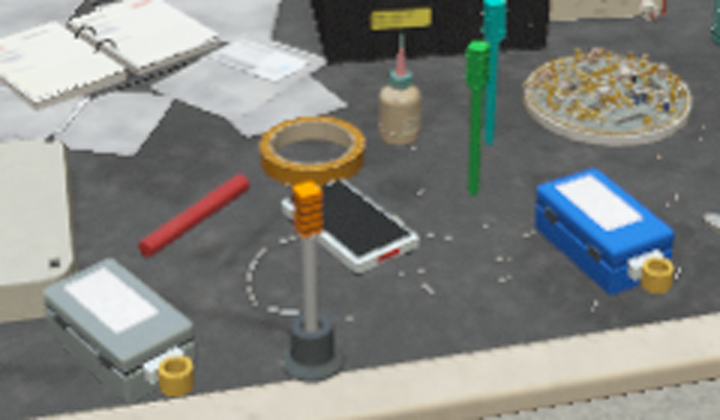

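The crops show the plinth at scene crop (350,225), dark rubber top with a light rim, and its red mark at crop (388,255) = scene (309,265), on the end nearest the robot. The orange rod stands in its holder, separate from the green and turquoise ones. The lamp head hangs over the plinth's near end, so I'll triangulate it too.

```bash
cat > h.py <<'E'
import cv2,numpy as np
from scipy.spatial.transform import Rotation as Ro
from station import telemetry, read_camera, camera_params
def ray(p,uv):
    K=np.array([[p["fx"],0,p["cx"]],[0,p["fy"],p["cy"]],[0,0,1]])
    n=cv2.undistortPoints(np.array([[uv]],float),K,np.array(p["dist_coeffs"]))[0,0]
    R=np.array(p["R"]);d=R.T@np.r_[n,1];return -R.T@np.array(p["t"]),d/np.linalg.norm(d)
def plane(p,uv,z):
    o,d=ray(p,uv);return o+d*(z-o[2])/d[2]
def tri(p,u,q,v):
    a,d=ray(p,u);b,e=ray(q,v);s=np.linalg.lstsq(np.c_[d,-e],b-a,rcond=None)[0]
    x,y=a+s[0]*d,b+s[1]*e;return (x+y)/2,np.linalg.norm(x-y)
def cont(img,lo,hi,roi=None,amin=15):
    m=cv2.inRange(cv2.cvtColor(img,cv2.COLOR_BGR2HSV),lo,hi)
    if roi is not None:
        x0,y0,x1,y1=roi;k=np.zeros_like(m);k[y0:y1,x0:x1]=m[y0:y1,x0:x1];m=k
    c=cv2.findContours(m,cv2.RETR_EXTERNAL,cv2.CHAIN_APPROX_NONE)[0]
    return sorted([x for x in c if cv2.contourArea(x)>=amin],key=cv2.contourArea,reverse=True)
def cen(c):
    m=cv2.moments(c);return np.array([m["m10"]/m["m00"],m["m01"]/m["m00"]])
def totool(d,R=None):
    q=telemetry.read_state()["tool_rot"];return Ro.from_quat(np.r_[q[1:],q[0]]).inv().apply(d)
E
python3 - <<'E'
from h import *
np.set_printoptions(precision=4,suppress=True)
T=camera_params("top");S=camera_params("scene");a=cv2.imread("pics/top.png");b=cv2.imread("pics/scene.png")
W=((0,0,170),(180,70,255));O=((8,120,110),(28,255,255))
def first(img,c,roi):
    r=cont(img,*c,roi,5); return cen(r[0]) if r else None
for n,c,r1,r2 in [("greylabel",W,(208,215,230,243),(188,262,233,298)),("bluelabel",W,(349,242,367,270),(362,232,395,262)),
 ("greybush",O,(210,252,232,265),(230,295,248,315)),("bluebush",O,(348,276,368,295),(390,262,408,280)),("handle",O,(245,240,262,254),(270,235,292,262))]:
    u=first(a,c,r1);v=first(b,c,r2);print(n,u,v,tri(T,u,S,v) if u is not None and v is not None else None)
t=lambda u,v:tri(T,u,S,v)
print("plinth red S",plane(S,(309.5,265),.012))
tp=[(190+x/3,165+y/3) for x,y in[(286,120),(346,114),(356,210)]]
print("plinth top corners",[plane(T,u,.02) for u in tp])
sp=[(180+x/3,180+y/3) for x,y in[(418,238),(358,262),(285,205),(335,182)]]
print("from scene",[plane(S,u,.02) for u in sp])
print("tri corner far right",t(tp[1],(180+335/3,180+182/3)),t(tp[2],sp[0]))
print("holder",plane(T,(260,267),0),plane(S,(284,300),0))
print("lamp tip",t((316,248),(360,162)),"headtop",t((298,234),(353,128)), "peak",t((268,208),(290,90)))
E
```

```text
greylabel [218.048  228.9972] [216.7618 282.051 ] (array([0.5295, 0.3336, 0.0412]), np.float64(0.0014417119067655268))
bluelabel [357.0135 255.4595] [379.1622 247.1839] (array([ 0.4658, -0.0574,  0.0471]), np.float64(0.0014377879217399644))
greybush [222.8728 257.3114] [238.1885 305.0514] (array([0.452 , 0.3134, 0.0262]), np.float64(3.309023130116314e-05))
bluebush [356.6905 285.9082] [398.5238 271.6607] (array([ 0.3869, -0.0586,  0.0245]), np.float64(0.0012577737481539284))
handle [252.887  246.1977] [281.587  244.0388] (array([0.4458, 0.2113, 0.1515]), np.float64(0.0007573433862174114))
plinth red S [0.5249 0.1044 0.012 ]
plinth top corners [array([0.6216, 0.1509, 0.02  ]), array([0.6303, 0.0922, 0.02  ]), array([0.53  , 0.0777, 0.02  ])]
from scene [array([0.5245, 0.0775, 0.02  ]), array([0.5183, 0.1353, 0.02  ]), array([0.619 , 0.1528, 0.02  ]), array([0.6311, 0.1   , 0.02  ])]
tri corner far right (array([0.635 , 0.0949, 0.0149]), np.float64(0.006326986536293701)) (array([0.5297, 0.0765, 0.0171]), np.float64(0.0036236835217940857))
holder [0.436  0.2111 0.    ] [0.4499 0.2085 0.    ]
lamp tip (array([0.3944, 0.0562, 0.3207]), np.float64(0.013770954340378097)) headtop (array([0.3906, 0.0858, 0.3976]), np.float64(0.0017163844980909596)) peak (array([0.4334, 0.1626, 0.4571]), np.float64(0.0575362307020301))
```

The measured heights fit: lids 41 and 47 mm against 44, bushings 25 mm against 23, and the handle within range. The two-view corners of the plinth give about 17 mm against 20. Before moving I'll trace the lamp neck by epipolar matching and work out the move to above the grey case.

Run:
```python
from h import *
np.set_printoptions(precision=3,suppress=True)
T=camera_params("top");S=camera_params("scene")
def dense(p):
    p=np.array(p,float);d=np.r_[0,np.cumsum(np.linalg.norm(np.diff(p,axis=0),axis=1))];s=np.arange(0,d[-1],2.);return np.c_[np.interp(s,d,p[:,0]),np.interp(s,d,p[:,1])]
tp=dense([(185,145),(205,138),(222,146),(236,165),(243,192),(252,201),(268,210),(290,228),(300,237),(316,248)])
sp=dense([(160,250),(155,215),(160,180),(175,142),(195,115),(225,105),(245,98),(270,90),(295,88),(318,95),(338,108),(350,125),(357,145),(361,162)])
i=0
for k,u in enumerate(tp):
    if k%5: continue
    r=[tri(T,u,S,v) for v in sp]
    g=sorted(range(len(sp)),key=lambda j:r[j][1])[:3]
    print(u,[(sp[j].round(),r[j][0],round(r[j][1],3)) for j in g[:2]])
p=np.array([.5217,.3316,.2]);s=telemetry.read_state();print(totool(p-s["tool_pos"]))
```

```text
[185. 145.] [(array([166., 166.]), array([0.654, 0.382, 0.28 ]), np.float64(0.0)), (array([187., 126.]), array([0.59 , 0.341, 0.383]), np.float64(0.0))]
[194.439 141.696] [(array([158., 195.]), array([0.728, 0.397, 0.182]), np.float64(0.0)), (array([158., 193.]), array([0.725, 0.395, 0.188]), np.float64(0.001))]
[203.877 138.393] [(array([155., 214.]), array([0.796, 0.402, 0.096]), np.float64(0.001)), (array([209., 110.]), array([0.592, 0.294, 0.406]), np.float64(0.001))]
[212.972 141.751] [(array([222., 106.]), array([0.579, 0.27 , 0.415]), np.float64(0.001)), (array([157., 232.]), array([0.835, 0.398, 0.02 ]), np.float64(0.001))]
[222.013 146.018] [(array([236., 101.]), array([0.563, 0.248, 0.425]), np.float64(0.0)), (array([234., 102.]), array([0.565, 0.25 , 0.423]), np.float64(0.003))]
[227.945 154.068] [(array([249.,  97.]), array([0.537, 0.23 , 0.438]), np.float64(0.0)), (array([251.,  96.]), array([0.534, 0.228, 0.44 ]), np.float64(0.002))]
[233.877 162.119] [(array([262.,  93.]), array([0.512, 0.213, 0.45 ]), np.float64(0.0)), (array([260.,  93.]), array([0.514, 0.214, 0.448]
[... 1295 characters left out ...]
 0.438]), np.float64(0.003))]
[289.24  227.378] [(array([345., 118.]), array([0.395, 0.101, 0.417]), np.float64(0.0)), (array([347., 120.]), array([0.395, 0.1  , 0.414]), np.float64(0.003))]
[296.703 234.033] [(array([352., 131.]), array([0.392, 0.088, 0.393]), np.float64(0.0)), (array([353., 133.]), array([0.392, 0.087, 0.389]), np.float64(0.002))]
[304.585 240.152] [(array([357., 146.]), array([0.392, 0.074, 0.36 ]), np.float64(0.001)), (array([358., 148.]), array([0.393, 0.074, 0.356]), np.float64(0.001))]
[312.826 245.818] [(array([361., 161.]), array([0.395, 0.06 , 0.324]), np.float64(0.005)), (array([360., 159.]), array([0.394, 0.06 , 0.328]), np.float64(0.007))]
[-0.381 -0.138  0.015]
```

The neck arches from about (0.73,0.40,0.18) over (0.44,0.19,0.47) to a tip near (0.39,0.06,0.32). I'll stay low and watch the forces there. First, hover over the grey case.

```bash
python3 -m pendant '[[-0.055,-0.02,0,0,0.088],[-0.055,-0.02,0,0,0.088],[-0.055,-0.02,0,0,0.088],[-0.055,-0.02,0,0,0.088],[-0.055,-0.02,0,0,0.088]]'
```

```text
refused: ROWS must be rows parted by semicolons, with the numbers parted by commas. Nothing was moved.
```

I used the wrong layout. The manual says rows parted by semicolons, with the numbers parted by commas; once more.

```bash
python3 -m pendant '-0.055,-0.02,0,0,0.088;-0.055,-0.02,0,0,0.088;-0.055,-0.02,0,0,0.088;-0.055,-0.02,0,0,0.088;-0.055,-0.02,0,0,0.088' && python3 -m pendant '-0.053,-0.019,0.015,0,0.088;-0.053,-0.019,0,0,0.088;0,0,0,-0.18,0.088;0,0,0,-0.18,0.088;0,0,0,-0.18,0.088' && python3 -m pendant '0,0,0,-0.054,0.088;0,0,0,0,0.088;0,0,0,0,0.088'
python3 - <<'E'
from h import *
np.set_printoptions(precision=4,suppress=True)
P=camera_params("wrist");a=read_camera("wrist");cv2.imwrite("pics/w1.png",a);np.save("w1.npy",P,allow_pickle=True)
s=telemetry.read_state();print(s["time_s"],s["tool_pos"],s["tool_rot"],s["contact_force"],s["joints"])
E
```

```text
time_s: 0.72
tool_pos: [0.4354, 0.4018, 0.2151]
tool_rot: [-0.0, 0.169, 0.986, -0.0]
contact_force: [0.6, 0.2, -0.2]
finger_gap: 0.0878
grasp_force: 0.0
time_s: 1.35
tool_pos: [0.5213, 0.3318, 0.1999]
tool_rot: [-0.0, -0.103, 0.995, -0.0]
contact_force: [-0.1, -0.4, -1.1]
finger_gap: 0.0884
grasp_force: 0.0
time_s: 1.72
tool_pos: [0.5214, 0.3321, 0.2002]
tool_rot: [-0.0, -0.126, 0.992, -0.0]
contact_force: [1.0, 0.5, -0.7]
finger_gap: 0.0884
grasp_force: 0.0
1.775 [0.5214 0.3321 0.2003] [-0.0001 -0.1264  0.992  -0.0001] [0.276  0.4493 0.2734] [-0.4177  0.7173 -0.4054  1.5964  0.3378  0.8983  0.8783]
```

View pics/w1.png

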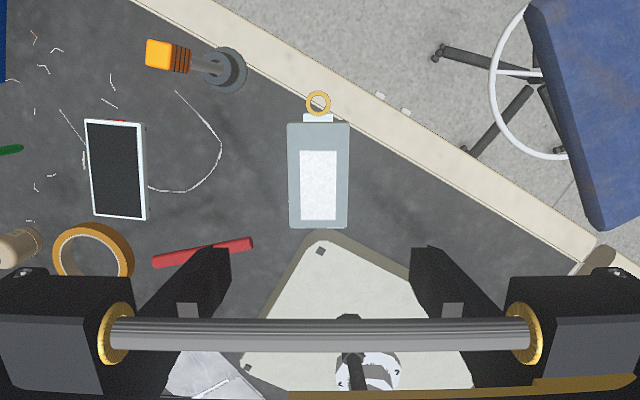

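The wrist picture shows the grey lid with corners near (287,124) to (347,228), its bushing at (318,103), the plinth from (84,119) to (147,220) with the red mark near (116,121), and the orange handle at (158,55). I'll fit rectangles from masks.

```bash
cat >> h.py <<'E'
def rectfit(P,c,z):
    """contour -> world plane z -> minAreaRect: centre, long-axis yaw in (-pi/2,pi/2), sizes"""
    w=np.array([plane(P,q,z)[:2] for q in cv2.convexHull(c)[:,0]])*1000
    (x,y),(a,b),t=cv2.minAreaRect(w.astype(np.float32))
    if a<b:a,b,t=b,a,t+90
    t=np.deg2rad((t+90)%180-90);return np.array([x,y])/1000,t,(a,b)
E
python3 - <<'E'
from h import *
np.set_printoptions(precision=4,suppress=True)
P=np.load("w1.npy",allow_pickle=True).item();a=cv2.imread("pics/w1.png")
h=cv2.cvtColor(a,cv2.COLOR_BGR2HSV)
print("hsv lid",h[180,292],h[135,320],"bench",h[180,270],"label",h[180,318],"rim",h[170,88],h[217,120],"red",h[121,116])
c=cont(a,((85,15,90),(125,110,190)),None) if 0 else cont(a,(80,10,95),(125,120,255),(280,112,356,236),100)
print("lid",[(*rectfit(P,x,.044),cv2.boundingRect(x)) for x in c[:1]])
l=cont(a,(0,0,205),(180,40,255),(295,145,342,225),100)[0];print("label",rectfit(P,l,.044))
o=cont(a,(12,90,110),(30,255,255),(300,85,336,118),30)[0];
(x,y),r=cv2.minEnclosingCircle(o);print("bush",x,y,r,plane(P,(x,y),.032),"d",2*r)
p=cont(a,(80,0,120),(130,90,255),(75,112,155,226),30);print("plinth",[(*rectfit(P,x,.02),cv2.boundingRect(x)) for x in p[:2]])
r=cont(a,(0,120,90),(6,255,255),(95,112,135,130),1);print("red",[(cen(x),plane(P,cen(x),.015)) for x in r])
g=cont(a,(8,150,140),(25,255,255),(140,35,180,75),20)[0];print("handle",rectfit(P,g,.154))
E
```

```text
hsv lid [ 99  25 190] [102  24 190] bench [ 95  14 111] label [103   7 250] rim [90  9 83] [ 90   8 255] red [ 71   9 224]
lid [(array([0.5228, 0.3299]), np.float64(0.25498345975276876), (126.14168548583984, 79.24787139892578), (280, 112, 76, 124))]
label (array([0.5314, 0.3325]), np.float64(0.2541216275345055), (71.9442367553711, 36.58015441894531))
bush 317.625 102.95833587646484 12.542389869689941 [0.454  0.3123 0.032 ] d 25.084779739379883
plinth [(array([0.578, 0.112]), np.float64(0.16592242605250238), (109.79833984375, 72.13639068603516), (76, 119, 70, 102))]
red [(array([113.5, 119.5]), array([0.523 , 0.1068, 0.015 ]))]
handle (array([0.4464, 0.212 ]), np.float64(-1.5252338266999792), (17.29016876220703, 15.711421966552734))
```

The label yaw and the bushing agree: grey origin about (0.524,0.330), yaw 0.254. I'll grasp it.

```bash
python3 -m pendant '-0.002,-0.002,0.06,0,0.088;0,0,0.06,0,0.088;0,0,0.046,0,0.088;0,0,0.02,0,0.088;0,0,0,0,0.088' 25 && python3 -m pendant '0,0,0,0,0.05;0,0,0,0,0.05;0,0,0,0,0.05;0,0,0,0,0.05;0,0,0,0,0.05'
python3 - <<'E'
from h import *
np.set_printoptions(precision=4,suppress=True)
P=np.load("w1.npy",allow_pickle=True).item();a=cv2.imread("pics/w1.png")
for v in(140,165,190):
    p=cont(a,(0,0,v),(180,60,255),(80,114,155,226),30);print("plinth",[(*rectfit(P,x,.02),cv2.boundingRect(x)) for x in p[:2]])
d=cont(a,(0,0,0),(180,255,75),(84,118,148,220),300);print("rubber",[(*rectfit(P,x,.02),cv2.boundingRect(x)) for x in d[:1]])
E
```

```text
time_s: 2.4
tool_pos: [0.5236, 0.3307, 0.0138]
tool_rot: [-0.001, -0.127, 0.992, -0.0]
contact_force: [0.5, -0.1, 0.3]
finger_gap: 0.0879
grasp_force: 0.0
time_s: 3.02
tool_pos: [0.5248, 0.3312, 0.0157]
tool_rot: [0.001, -0.127, 0.992, 0.0]
contact_force: [0.0, -1.5, 6.4]
finger_gap: 0.0612
grasp_force: 25.0
plinth [(array([0.5775, 0.1131]), np.float64(0.1461122692573526), (109.75403594970703, 68.35021209716797), (80, 118, 66, 103))]
plinth [(array([0.5771, 0.115 ]), np.float64(0.14869641768684055), (109.46414184570312, 63.84804916381836), (84, 119, 62, 102))]
plinth [(array([0.577 , 0.1159]), np.float64(0.15003337448833076), (109.4396743774414, 61.66207504272461), (84, 119, 62, 102))]
rubber [(array([0.5781, 0.115 ]), np.float64(0.1505042546585704), (101.38038635253906, 54.19080352783203), (87, 123, 55, 95))]
```

The plinth fits at (0.5775,0.1155), yaw 0.149, measuring 109 × 62 mm as it should. The grip holds at 61 mm. Now lift, swing over and turn, watching the forces near the lamp neck.

```bash
python3 -m pendant '0,0,-0.03,0,0.05;0,0,-0.035,0,0.05;0,-0.02,0,0,0.05;0.001,-0.04,0,0,0.05;0.001,-0.04,0,0,0.05' 30 && python3 -m pendant '0.001,-0.04,0,0,0.05;0,-0.04,0,0,0.05;0,0,0,0,0.05'
```

```text
time_s: 3.65
tool_pos: [0.5467, 0.2301, 0.0779]
tool_rot: [-0.001, -0.127, 0.992, -0.001]
contact_force: [1.0, -0.2, -2.0]
finger_gap: 0.0615
grasp_force: 30.0
time_s: 4.03
tool_pos: [0.5664, 0.1478, 0.0775]
tool_rot: [-0.002, -0.123, 0.992, -0.003]
contact_force: [0.1, -0.4, -1.5]
finger_gap: 0.0618
grasp_force: 30.0
```

```bash
python3 -m pendant '-0.002,-0.02,0,0,0.05;-0.001,-0.014,0,0,0.05;0,0,0,0.105,0.05;0,0,0.028,0,0.05;0,0,0,0,0.05'  && python3 -m pendant '0,0,0,0,0.05;0,0,0,0,0.05;0,0,0,0,0.05'
python3 - <<'E'
from h import *
np.set_printoptions(precision=4,suppress=True)
s=telemetry.read_state();print(s["tool_pos"],s["tool_rot"],s["contact_force"],2*np.arctan2(s["tool_rot"][1],s["tool_rot"][2]),totool(np.array([.5775,.1155,.0365])-s["tool_pos"]))
P=camera_params("wrist");a=read_camera("wrist");cv2.imwrite("pics/w2.png",a);np.save("w2.npy",P,allow_pickle=True)
l=cont(a,(0,0,205),(180,40,255),(280,100,360,260),100)[0];print("label",rectfit(P,l,s["tool_pos"][2]+.028))
o=cont(a,(12,90,110),(30,255,255),(270,40,370,160),30)[0];(x,y),r=cv2.minEnclosingCircle(o);print("bush",x,y,r,plane(P,(x,y),s["tool_pos"][2]+.016))
E
```

```text
time_s: 4.65
tool_pos: [0.5762, 0.1227, 0.0498]
tool_rot: [-0.002, -0.075, 0.997, -0.001]
contact_force: [-0.7, 0.1, -2.1]
finger_gap: 0.0611
grasp_force: 30.0
time_s: 5.03
tool_pos: [0.5782, 0.1238, 0.0521]
tool_rot: [0.001, -0.075, 0.997, 0.0]
contact_force: [0.1, -0.2, -1.4]
finger_gap: 0.0613
grasp_force: 30.0
[0.5782 0.1238 0.0521] [ 0.0006 -0.0746  0.9972  0.0002] [ 0.0584 -0.155  -1.411 ] -0.1492508553595679 [ 0.002  -0.0081  0.0156]
label (array([0.5617, 0.1214]), np.float64(-1.420220532971544), (36.2448616027832, 24.029714584350586))
bush 319.91925048828125 106.42517852783203 28.284652709960938 [0.5055 0.1131 0.0681]
```

View pics/w2.png

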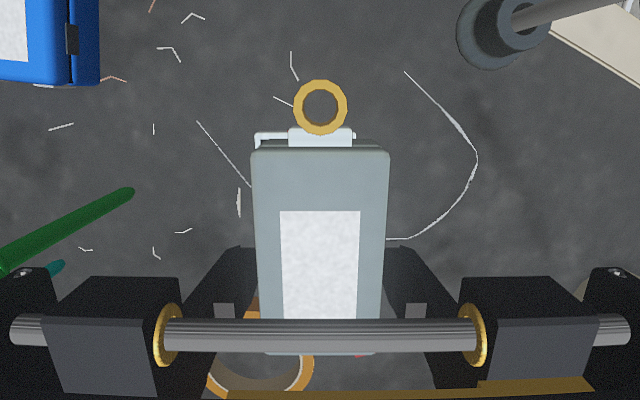

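The picture shows the grey case held straight, its bushing at (320,106) and part of the plinth rim visible at (255,140). I'll correct 8 mm sideways and lower.

```bash
python3 -m pendant '0,-0.008,0,0,0.05;0,0,0.008,0,0.05;0,0,0.004,0,0.05;0,0,0,0,0.05;0,0,0,0,0.05'; python3 -m pendant '0,0,0.002,0,0.05;0,0,0,0,0.05;0,0,0,0,0.05'
```

```text
time_s: 5.7
tool_pos: [0.5789, 0.116, 0.0394]
tool_rot: [-0.0, -0.075, 0.997, 0.0]
contact_force: [0.4, 0.2, -1.9]
finger_gap: 0.061
grasp_force: 30.0
time_s: 6.08
tool_pos: [0.579, 0.1157, 0.0374]
tool_rot: [0.0, -0.075, 0.997, 0.0]
contact_force: [-0.0, 0.3, -2.1]
finger_gap: 0.061
grasp_force: 30.0
```

```bash
python3 -m pendant '0,0,0.0015,0,0.05;0,0,0,0,0.05;0,0,0,0,0.05'; python3 -m pendant '0,0,0.001,0,0.05;0,0,0,0,0.05;0,0,0,0,0.05'
```

```text
time_s: 6.45
tool_pos: [0.5789, 0.1158, 0.0359]
tool_rot: [-0.0, -0.075, 0.997, 0.0]
contact_force: [0.0, -0.4, -1.3]
finger_gap: 0.0613
grasp_force: 30.0
time_s: 6.82
tool_pos: [0.579, 0.1157, 0.0357]
tool_rot: [0.0, -0.074, 0.997, -0.0]
contact_force: [-2.2, -0.6, 5.7]
finger_gap: 0.0611
grasp_force: 30.0
```

```bash
python3 -m pendant '0,0,0,0,0.088;0,0,0,0,0.088;0,0,0,0,0.088;0,0,0,0,0.088'; python3 -m pendant '0,0,-0.02,0,0.088;0,0,-0.05,0,0.088;0,0,-0.05,0,0.088;0,0,0,0,0.088;0,0,0,0,0.088'
python3 - <<'E'
from h import *
np.set_printoptions(precision=4,suppress=True)
s=telemetry.read_state();print(s["tool_pos"],s["contact_force"])
P=camera_params("wrist");a=read_camera("wrist");cv2.imwrite("pics/w3.png",a);np.save("w3.npy",P,allow_pickle=True)
def lid(z):
    l=cont(a,(0,0,225),(180,20,255),(270,130,370,300),100)[0];print("label",rectfit(P,l,z))
lid(.064)
for o in cont(a,(12,90,110),(30,255,255),(270,40,370,170),30)[:2]:
    (x,y),r=cv2.minEnclosingCircle(o);print("bush",x,y,r,plane(P,(x,y),.052))
S=camera_params("scene");T=camera_params("top")
for u,v in(((450,190),(412,138)),((480,195),(425,142))): print("scope",tri(T,u,S,v),plane(T,u,.2),plane(T,u,.25))
cv2.imwrite("pics/sc2.png",np.vstack([a,read_camera("scene")])[:,:])
E
```

```text
time_s: 7.32
tool_pos: [0.579, 0.1158, 0.0348]
tool_rot: [-0.0, -0.075, 0.997, 0.0]
contact_force: [0.2, 0.1, -0.1]
finger_gap: 0.0877
grasp_force: 0.0
time_s: 7.95
tool_pos: [0.5785, 0.1153, 0.1544]
tool_rot: [-0.0, -0.075, 0.997, -0.0]
contact_force: [-0.3, -0.0, -0.6]
finger_gap: 0.0881
grasp_force: 0.0
[0.5785 0.1153 0.1544] [-0.2914 -0.0383 -0.565 ]
label (array([0.5859, 0.1168]), np.float64(0.14815746046123576), (71.5902328491211, 36.06404495239258))
bush 320.0 102.0 15.811488151550293 [0.5066 0.1047 0.052 ]
scope (array([ 0.5829, -0.2495,  0.254 ]), np.float64(0.03684328609340801)) [ 0.5972 -0.2806  0.2   ] [ 0.5713 -0.2635  0.25  ]
scope (array([ 0.5952, -0.3245,  0.2249]), np.float64(0.06071214847274755)) [ 0.5861 -0.3563  0.2   ] [ 0.5608 -0.3351  0.25  ]
```

View pics/sc2.png

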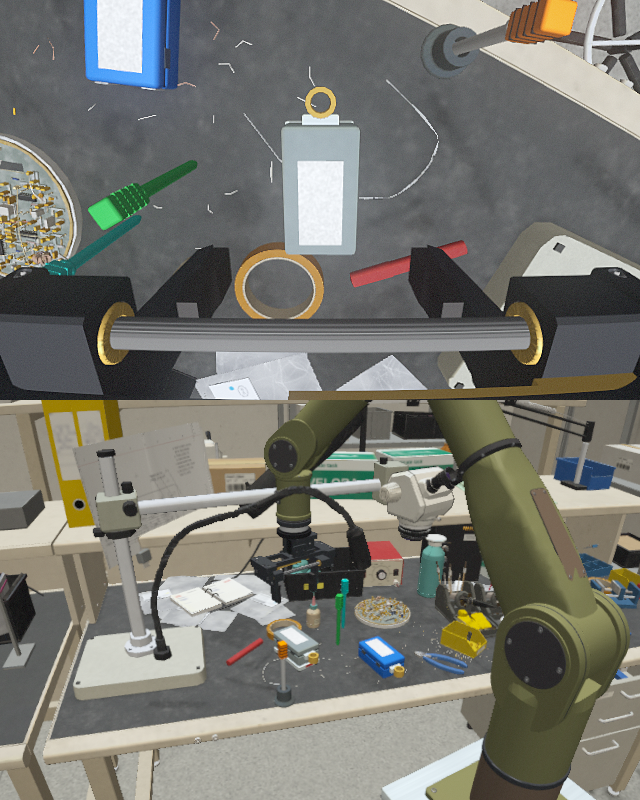

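The placing is good: bushing at (0.507,0.105) puts the case at (0.578,0.115), yaw 0.148, with the grey lid square at (320,190). The blue case appears at (130,40), and the green decoy leans across the view at (110,210). Now I'll place the decoys and the blue case from this view.

Run:
```python
from h import *
np.set_printoptions(precision=4,suppress=True)
S=camera_params("scene");T=camera_params("top");W=np.load("w3.npy",allow_pickle=True).item()
print("green top T/S",tri(T,(341.5,201),S,(339,197)),"T/W",tri(T,(341.5,201),W,(106,213)),"foot",plane(S,(338,243),0),plane(T,(340,222),0))
print("turq",tri(T,(363,180),S,(345,182)),"foot",plane(T,(359,202),0))
print(totool(np.array([.4585,-.0575,.154])-telemetry.read_state()["tool_pos"]))
```

```text
green top T/S (array([ 0.5823, -0.0087,  0.1436]), np.float64(0.0004404508016876977)) T/W (array([ 0.5818, -0.0084,  0.1468]), np.float64(0.001481019890513461)) foot [ 0.591  -0.0165  0.    ] [ 0.5818 -0.0121  0.    ]
turq (array([ 0.6465, -0.066 ,  0.1446]), np.float64(0.0008247875077844361)) foot [ 0.6491 -0.0684  0.    ]
[ 0.1438 -0.153  -0.    ]
```

The green decoy stands at (0.583,-0.010), 0.148 high. I'll go low and diagonally to the blue case, passing under the lamp tip.

```bash
python3 -m pendant '0,0,0.05,0,0.088;0.036,-0.038,0,0,0.088;0.036,-0.038,0,0,0.088;0.036,-0.038,0,0,0.088;0.036,-0.038,0,0,0.088' && python3 -m pendant '0,0,-0.05,0.134,0.088;0,0,0,0,0.088;0,0,0,0,0.088;0,0,0,0,0.088'
python3 - <<'E'
from h import *
np.set_printoptions(precision=4,suppress=True)
s=telemetry.read_state();print(s["tool_pos"],s["contact_force"],2*np.arctan2(s["tool_rot"][1],s["tool_rot"][2]))
P=camera_params("wrist");a=read_camera("wrist");cv2.imwrite("pics/w4.png",a);np.save("w4.npy",P,allow_pickle=True)
l=cont(a,(0,0,215),(180,25,255),(240,120,400,290),100)[0];print("label",cv2.boundingRect(l),rectfit(P,l,.044))
l=cont(a,(100,130,80),(125,255,255),(220,60,420,310),100)[0];print("blue",cv2.boundingRect(l),rectfit(P,l,.044))
for o in cont(a,(12,90,110),(30,255,255),(240,30,400,170),30)[:2]:
    (x,y),r=cv2.minEnclosingCircle(o);print("bush",x,y,r,plane(P,(x,y),.032))
E
```

```text
time_s: 8.68
tool_pos: [0.4573, -0.0572, 0.1038]
tool_rot: [-0.001, -0.075, 0.997, 0.0]
contact_force: [0.6, -0.8, 0.3]
finger_gap: 0.088
grasp_force: 0.0
time_s: 9.18
tool_pos: [0.4584, -0.0556, 0.1537]
tool_rot: [-0.001, -0.008, 1.0, 0.0]
contact_force: [0.0, 0.6, 0.7]
finger_gap: 0.088
grasp_force: 0.0
[ 0.4584 -0.0556  0.1537] [0.007  0.5965 0.6744] -0.016669345300291565
label (296, 160, 42, 78) (array([ 0.4684, -0.0582]), np.float64(0.01098810486972066), (70.88330078125, 35.648563385009766))
blue (280, 124, 74, 124) (array([ 0.4584, -0.0583]), np.float64(0.011822784288135428), (110.72840118408203, 60.86750411987305))
bush 316.8970642089844 104.36764526367188 14.698992729187012 [ 0.388 -0.059  0.032]
```

```bash
true
```

```text
(no output)
```

The lid measures 111 × 61 mm and the bushing fits: blue origin (0.460,-0.058), yaw 0.012. Grasp and lift.

```bash
python3 -m pendant '-0.0017,-0.0027,0.06,0.005,0.088;0,0,0.055,0,0.088;0,0,0.024,0,0.088;0,0,0,0,0.088;0,0,0,0,0.088' 30 && python3 -m pendant '0,0,0,0,0.05;0,0,0,0,0.05;0,0,0,0,0.05;0,0,0,0,0.05;0,0,0,0,0.05' && python3 -m pendant '0,0,-0.03,0,0.05;0,0,-0.05,0,0.05;0,0,-0.02,0,0.05;0,0,0,0,0.05;0,0,0,0,0.05'
python3 - <<'E'
from h import *
s=telemetry.read_state();print(totool(np.array([.5793,.1155,.118])-s["tool_pos"]))
E
```

```text
time_s: 9.85
tool_pos: [0.4611, -0.0584, 0.0163]
tool_rot: [0.0, -0.005, 1.0, 0.0]
contact_force: [-0.4, 0.1, -0.8]
finger_gap: 0.0881
grasp_force: 0.0
time_s: 10.48
tool_pos: [0.4613, -0.0587, 0.0164]
tool_rot: [0.001, -0.005, 1.0, -0.0]
contact_force: [0.9, 0.4, 5.7]
finger_gap: 0.0616
grasp_force: 30.0
time_s: 11.1
tool_pos: [0.4602, -0.0588, 0.115]
tool_rot: [-0.001, -0.005, 1.0, -0.0]
contact_force: [-0.4, -0.5, -2.3]
finger_gap: 0.0613
grasp_force: 30.0
[-0.12084548  0.17313739 -0.00317298]
```

```bash
python3 -m pendant '0,0,0.022,0,0.05;-0.018,0.052,0,0,0.05;-0.018,0.052,0,0,0.05;0,0,0,0,0.05;-0.0425,0.035,0,0,0.05' && python3 -m pendant '-0.0425,0.035,0,0,0.05;0,0,0,-0.138,0.05;0,0,0,0,0.05;0,0,0,0,0.05;0,0,0,0,0.05'
python3 - <<'E'
from h import *
np.set_printoptions(precision=4,suppress=True)
s=telemetry.read_state();print(s["tool_pos"],s["contact_force"],2*np.arctan2(s["tool_rot"][1],s["tool_rot"][2]),totool(np.array([.5793,.1155,.0805])-s["tool_pos"]))
P=camera_params("wrist");a=read_camera("wrist");cv2.imwrite("pics/w5.png",a)
o=cont(a,(12,90,110),(30,255,255),(270,40,370,160),30)[0];(x,y),r=cv2.minEnclosingCircle(o);print("bush",x,y,r,plane(P,(x,y),s["tool_pos"][2]+.016))
E
```

```text
time_s: 11.72
tool_pos: [0.5331, 0.077, 0.0916]
tool_rot: [-0.005, -0.004, 1.0, -0.004]
contact_force: [2.3, -0.4, -2.1]
finger_gap: 0.0615
grasp_force: 30.0
time_s: 12.35
tool_pos: [0.5795, 0.1156, 0.0936]
tool_rot: [-0.001, -0.073, 0.997, -0.0]
contact_force: [-0.1, 0.3, -1.5]
finger_gap: 0.0607
grasp_force: 30.0
[0.5795 0.1156 0.0936] [-0.1288  0.3183 -1.5104] -0.14640498423635337 [ 0.0002 -0.0001  0.0131]
bush 319.5 106.13636016845703 27.904077529907227 [0.5066 0.1049 0.1096]
```

View pics/w5.png

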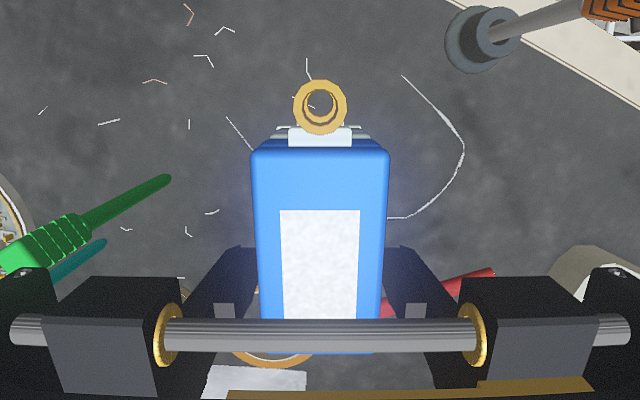

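The blue bushing at (320,106) sits concentric over the grey one, and both measure (0.5066,0.105). Lower it gently.

```bash
python3 -m pendant '0,0,0.008,-0.003,0.05;0,0,0.003,0,0.05;0,0,0,0,0.05;0,0,0,0,0.05' && python3 -m pendant '0,0,0.0015,0,0.05;0,0,0,0,0.05;0,0,0,0,0.05'&& python3 -m pendant '0,0,0.001,0,0.05;0,0,0,0,0.05;0,0,0,0,0.05'
```

```text
time_s: 12.9
tool_pos: [0.5802, 0.1167, 0.0829]
tool_rot: [0.0, -0.076, 0.997, 0.0]
contact_force: [1.1, -0.8, -1.6]
finger_gap: 0.0609
grasp_force: 30.0
time_s: 13.28
tool_pos: [0.5802, 0.1166, 0.0815]
tool_rot: [0.0, -0.076, 0.997, 0.0]
contact_force: [-0.3, -0.4, -2.4]
finger_gap: 0.0614
grasp_force: 30.0
time_s: 13.65
tool_pos: [0.5802, 0.1166, 0.0806]
tool_rot: [0.0, -0.076, 0.997, 0.0]
contact_force: [-0.5, 0.5, 0.2]
finger_gap: 0.0613
grasp_force: 30.0
```

```bash
python3 -m pendant '0,0,0.0005,0,0.05;0,0,0,0,0.088;0,0,0,0,0.088;0,0,0,0,0.088;0,0,0,0,0.088' && python3 -m pendant '0,0,-0.02,0,0.088;0,0,-0.05,0,0.088;0,0,-0.03,0,0.088;0,0,0,0,0.088;0,0,0,0,0.088'
python3 - <<'E'
from h import *
np.set_printoptions(precision=4,suppress=True)
s=telemetry.read_state();print(s["tool_pos"],s["contact_force"],2*np.arctan2(s["tool_rot"][1],s["tool_rot"][2]),s["joints"])
P=camera_params("wrist");a=read_camera("wrist");cv2.imwrite("pics/w6.png",a);np.save("w6.npy",P,allow_pickle=True)
l=cont(a,(0,0,225),(180,25,255),(260,120,380,300),100)[0];print("label",cv2.boundingRect(l),rectfit(P,l,.108))
o=cont(a,(12,90,110),(30,255,255),(270,40,370,160),30)[0];(x,y),r=cv2.minEnclosingCircle(o);print("bush",x,y,r,plane(P,(x,y),.096))
T=camera_params("top");S=camera_params("scene");t=read_camera("top");c=read_camera("scene")
cv2.imwrite("pics/t6.png",t);cv2.imwrite("pics/s6.png",c)
for g in cont(a,(5,150,120),(25,255,255),(400,0,640,120),20)[:3]: print("orange W",cen(g),cv2.contourArea(g))
E
```

```text
time_s: 14.28
tool_pos: [0.5801, 0.1165, 0.0798]
tool_rot: [-0.0, -0.076, 0.997, 0.0]
contact_force: [-0.3, 1.1, 0.2]
finger_gap: 0.088
grasp_force: 0.0
time_s: 14.9
tool_pos: [0.5795, 0.1161, 0.1791]
tool_rot: [-0.001, -0.076, 0.997, -0.0]
contact_force: [-0.7, -0.1, -0.4]
finger_gap: 0.0878
grasp_force: 0.0
[0.5795 0.1161 0.1791] [-0.6811 -0.1146 -0.4039] -0.15117775286889346 [-0.0133  0.718  -0.4601  1.6996  0.4101  0.8228  1.0635]
label (296, 167, 49, 88) (array([0.5871, 0.1176]), np.float64(0.15298166026261661), (70.48894500732422, 35.865447998046875))
bush 320.5 102.5625 17.163036346435547 [0.5075 0.1057 0.096 ]
orange W [526.7592  24.3529] 875.5
orange W [505.6018  40.6755] 56.5
```

Run:
```python
from h import *
np.set_printoptions(precision=4,suppress=True)
# handle from w1 (near-vertical view), top & scene triangulated, top-face
W=np.load("w1.npy",allow_pickle=True).item();T=camera_params("top");S=camera_params("scene")
w=cv2.imread("pics/w1.png");t=cv2.imread("pics/top.png");s=cv2.imread("pics/scene.png")
O=((5,130,110),(25,255,255))
for n,i,r,k in(("w",w,(135,30,200,85),W),("t",t,(242,236,264,256),T),("s",s,(270,232,294,266),S)):
    for c in cont(i,(8,150,200),(25,255,255),r,5)[:2]: print(n,cv2.boundingRect(c),cen(c),plane(k,cen(c),.154),cv2.minAreaRect(c))
# holder hole/foot: bottom disc ellipse in w1
g=cv2.cvtColor(w,cv2.COLOR_BGR2HSV);print(g[68,230],g[68,242],g[90,230],g[110,232])
c=cont(w,(90,18,30),(125,90,105),(195,40,255,100),100)
for x in c[:2]: print("holder W",cv2.boundingRect(x),cen(x),plane(W,cen(x),.0))
```

```text
w (145, 39, 27, 31) [157.8108  54.0362] [0.4463 0.2111 0.154 ] ((157.60975646972656, 54.0121955871582), (25.509685516357422, 28.380905151367188), 6.340191841125488)
t (250, 244, 6, 6) [252.5 246.5] [0.4439 0.2115 0.154 ] ((252.5, 246.5), (5.0, 5.0), 90.0)
s (278, 240, 9, 6) [281.7211 242.7075] [0.4471 0.2108 0.154 ] ((281.91180419921875, 242.64707946777344), (4.6081767082214355, 7.761139392852783), 75.96376037597656)
[103  26 116] [ 93  20 113] [104  37 117] [100   7 103]
```

Run:
```python
from h import *
np.set_printoptions(precision=3,suppress=True)
S=camera_params("scene")
for n,uv in(("ball",(287,55)),("cuff",(292,110)),("hand top",(295,140))):
    o,d=ray(S,uv);s=((np.array([.5785,.1153])-o[:2])@d[:2])/(d[:2]@d[:2]);print(n,o+s*d)
s=telemetry.read_state();print(totool(np.array([.4463,.2111,.19])-s["tool_pos"]))
```

```text
ball [0.584 0.126 0.499]
cuff [0.58  0.118 0.384]
hand top [0.577 0.113 0.316]
[ 0.117  0.114 -0.011]
```

With TCP at 0.154 the wrist ball sits at z ≈ 0.50. So in the grey transfer the wrist passed through the neck's position without any force, which means the lamp isn't solid. Going above the rod.

```bash
python3 -m pendant '0,0,-0.015,0,0.06;0.025,0.025,0,0,0.06;0.046,0.045,0,0,0.06;0.046,0.044,0,0.1,0.06;0,0,0,0,0.06' && python3 -m pendant '0,0,0,0,0.06;0,0,0,0,0.06'
python3 - <<'E'
from h import *
np.set_printoptions(precision=4,suppress=True)
s=telemetry.read_state();print(s["time_s"],s["tool_pos"],s["contact_force"],2*np.arctan2(s["tool_rot"][1],s["tool_rot"][2]))
P=camera_params("wrist");a=read_camera("wrist");cv2.imwrite("pics/w7.png",a);np.save("w7.npy",P,allow_pickle=True)
for c in cont(a,(5,130,200),(28,255,255),(220,60,420,310),20)[:4]: print(cv2.boundingRect(c),cv2.contourArea(c),cen(c),rectfit(P,c,.154))
E
```

```text
time_s: 15.68
tool_pos: [0.4457, 0.214, 0.1961]
tool_rot: [-0.001, -0.03, 1.0, 0.001]
contact_force: [-0.0, 0.0, -0.2]
finger_gap: 0.0598
grasp_force: 0.0
time_s: 15.92
tool_pos: [0.4512, 0.2089, 0.195]
tool_rot: [0.0, -0.024, 1.0, -0.0]
contact_force: [0.3, -0.2, -0.2]
finger_gap: 0.0599
grasp_force: 0.0
15.925 [0.4512 0.2089 0.195 ] [ 0.2611 -0.153  -0.1811] -0.04864366037274286
(311, 199, 24, 22) 457.0 [322.4716 209.3603] (array([0.4461, 0.2106]), np.float64(-1.5207757740977814), (15.353589057922363, 14.826214790344238))
```

View pics/w7.png

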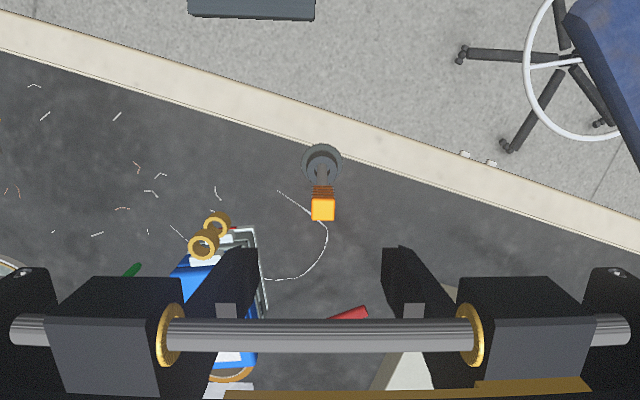

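The picture shows the orange top face at (322,209), fit 15 × 15 mm at (0.446,0.211), yaw 0.05 — matching. The stacked lugs sit at (203,245) and (216,224). Descend and grip the handle.

```bash
python3 -m pendant '0.005,0.002,0.02,0,0.06;0,0,0.03,0,0.06;0,0,0.027,0,0.06;0,0,0,0,0.06;0,0,0,0,0.06' 30 && python3 -m pendant '0,0,0,0,0.005;0,0,0,0,0.005;0,0,0,0,0.005;0,0,0,0,0.005;0,0,0,0,0.005' && python3 -m pendant '0,0,0,0,0.005;0,0,0,0,0.005'
```

```text
time_s: 16.6
tool_pos: [0.4455, 0.2116, 0.1185]
tool_rot: [0.0, -0.025, 1.0, 0.0]
contact_force: [0.8, 0.5, 0.8]
finger_gap: 0.0601
grasp_force: 0.0
time_s: 17.23
tool_pos: [0.4447, 0.2116, 0.118]
tool_rot: [0.0, -0.026, 1.0, 0.0]
contact_force: [-0.1, -0.0, 1.1]
finger_gap: 0.0159
grasp_force: 30.0
time_s: 17.48
tool_pos: [0.4447, 0.2116, 0.118]
tool_rot: [0.0, -0.026, 1.0, 0.0]
contact_force: [0.2, 0.8, 1.2]
finger_gap: 0.0157
grasp_force: 30.0
```

Gripped at 15.7 mm. Lift straight up 120 mm, then go above the bushings.

```bash
python3 -m pendant '0,0,-0.02,0,0.005;0,0,-0.025,0,0.005;0,0,-0.03,0,0.005;0,0,-0.045,0,0.005;0,0,0,0,0.005' && python3 -m pendant '-0.02,-0.035,0,0,0.005;-0.02,-0.04,0,0,0.005;-0.0155,-0.034,0,0,0.005;0,0,0,0,0.005;0,0,0,0,0.005' && python3 -m pendant '0,0,0,0,0.005;0,0,0,0,0.005'
python3 - <<'E'
from h import *
np.set_printoptions(precision=4,suppress=True)
s=telemetry.read_state();print(s["time_s"],s["tool_pos"],s["contact_force"],2*np.arctan2(s["tool_rot"][1],s["tool_rot"][2]))
P=camera_params("wrist");a=read_camera("wrist");np.save("w8.npy",P,allow_pickle=True);cv2.imwrite("pics/w8.png",a)
cv2.imwrite("pics/s8.png",read_camera("scene"))
crop=cv2.resize(a[60:310,200:440],None,fx=2.4,fy=2.4,interpolation=2);cv2.imwrite("pics/w8c.png",crop)
for c in cont(a,(12,90,110),(30,255,255),(200,60,440,320),20)[:4]: print(cv2.boundingRect(c),cv2.minEnclosingCircle(c),plane(P,cv2.minEnclosingCircle(c)[0],.096))
E
```

```text
time_s: 18.1
tool_pos: [0.4462, 0.2129, 0.2405]
tool_rot: [0.003, -0.025, 1.0, 0.002]
contact_force: [-0.0, 0.7, -1.2]
finger_gap: 0.0155
grasp_force: 30.0
time_s: 18.73
tool_pos: [0.5047, 0.1061, 0.237]
tool_rot: [-0.001, -0.026, 1.0, 0.0]
contact_force: [0.3, 1.0, -0.1]
finger_gap: 0.0159
grasp_force: 30.0
time_s: 18.98
tool_pos: [0.5052, 0.1067, 0.2379]
tool_rot: [-0.0, -0.027, 1.0, 0.0]
contact_force: [-0.2, -0.0, -1.3]
finger_gap: 0.0157
grasp_force: 30.0
18.975 [0.5052 0.1067 0.2379] [-0.2419 -0.0245 -1.3403] -0.053247223798660905
(303, 262, 34, 31) ((319.5809326171875, 276.910400390625), 20.88703727722168) [0.6109 0.1124 0.096 ]
(306, 158, 25, 35) ((317.8417663574219, 175.28480529785156), 17.706710815429688) [0.501  0.1048 0.096 ]
(324, 302, 11, 17) ((329.0, 310.0), 9.434081077575684) [0.6518 0.125  0.096 ]
(380, 308, 6, 12) ((383.0, 313.5), 5.852449893951416) [0.6534 0.185  0.096 ]
```

View pics/w8c.png

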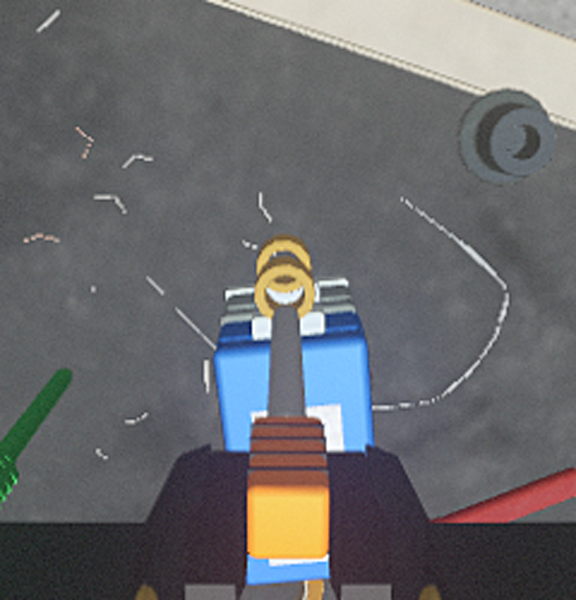

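The crop shows the shaft's foot near crop (286,303), inside the blue ring centred at about (285,292), with the grey ring just behind at (284,260). I'll turn these into world positions.

Run:
```python
from h import *
np.set_printoptions(precision=4,suppress=True)
P=np.load("w8.npy",allow_pickle=True).item();a=cv2.imread("pics/w8.png");px=lambda x,y:(200+x/2.4,60+y/2.4)
print("ring",plane(P,px(285,292),.096),"foot c",[plane(P,px(286,y),.126) for y in(295,303,308)])
print("ring left/right edges",plane(P,px(255,292),.096),plane(P,px(315,292),.096))
# shaft centre line: dark grey shaft edges by row
g=cv2.cvtColor(a,cv2.COLOR_BGR2GRAY).astype(int)
for y in(185,187,189,192,200,210,220,228): print(y,g[y,308:332].tolist())
h=rectfit(P,cont(a,(5,130,200),(28,255,255),(290,255,350,300),20)[0],.2379+.036);print("handle top",h)
```

```text
ring [0.5072 0.106  0.096 ] foot c [array([0.5005, 0.1061, 0.126 ]), array([0.5035, 0.1063, 0.126 ]), array([0.5054, 0.1064, 0.126 ])]
ring left/right edges [0.5079 0.094  0.096 ] [0.5066 0.118  0.096 ]
185 [194, 198, 170, 92, 89, 87, 165, 204, 231, 231, 247, 250, 219, 218, 198, 149, 93, 89, 134, 193, 190, 190, 166, 202]
187 [193, 190, 195, 176, 102, 98, 105, 103, 98, 97, 94, 99, 95, 99, 103, 96, 88, 147, 192, 194, 194, 202, 124, 121]
189 [178, 196, 193, 196, 193, 177, 107, 102, 100, 109, 108, 106, 109, 111, 104, 100, 193, 199, 192, 190, 181, 149, 129, 130]
192 [214, 216, 222, 219, 211, 121, 89, 105, 107, 109, 110, 111, 111, 112, 108, 100, 130, 215, 230, 237, 237, 237, 234, 236]
200 [229, 231, 212, 215, 208, 110, 101, 107, 109, 109, 112, 113, 117, 115, 109, 107, 103, 99, 58, 46, 51, 58, 47, 58]
210 [179, 182, 180, 186, 132, 102, 105, 110, 111, 115, 110, 113, 113, 109, 114, 111, 104, 91, 188, 184, 181, 181, 182, 182]
220 [177, 180, 183, 170, 105, 104, 110, 111, 112, 111, 116, 114, 114, 113, 113, 112, 108, 106, 116, 182, 183, 180, 182, 181]
228 [177, 178, 183, 136, 104, 107, 114, 110, 112, 118, 116, 115, 117, 118, 113, 114, 109, 103, 100, 148, 179, 174, 174, 173]
handle top (array([0.5058, 0.1069]), np.float64(-1.516173307424285), (15.156692504882812, 15.019574165344238))
```

Rod axis is at about (0.506,0.1067) and the ring at (0.507,0.106), inside the 3 mm play. I'll nudge 1 mm and lower in steps, watching the force.

```bash
python3 -m pendant '-0.001,-0.0008,0.015,0,0.005;0,0,0.01,0,0.005;0,0,0.008,0,0.005;0,0,0,0,0.005;0,0,0,0,0.005' && python3 -m pendant '0,0,0.008,0,0.005;0,0,0.008,0,0.005;0,0,0,0,0.005;0,0,0,0,0.005'
```

```text
time_s: 19.7
tool_pos: [0.5068, 0.105, 0.205]
tool_rot: [0.0, -0.026, 1.0, 0.0]
contact_force: [1.2, 0.0, -1.4]
finger_gap: 0.0154
grasp_force: 30.0
time_s: 20.2
tool_pos: [0.5067, 0.1049, 0.1889]
tool_rot: [-0.0, -0.026, 1.0, 0.0]
contact_force: [-0.6, -0.3, -1.0]
finger_gap: 0.0155
grasp_force: 30.0
```

The foot is in the blue bushing with no force. Continue.

```bash
python3 -m pendant '0,0,0.01,0,0.005;0,0,0.01,0,0.005;0,0,0.01,0,0.005;0,0,0,0,0.005;0,0,0,0,0.005' && python3 -m pendant '0,0,0.01,0,0.005;0,0,0.01,0,0.005;0,0,0.008,0,0.005;0,0,0,0,0.005;0,0,0,0,0.005'
```

```text
time_s: 20.82
tool_pos: [0.5067, 0.105, 0.1589]
tool_rot: [-0.0, -0.026, 1.0, 0.0]
contact_force: [0.6, -0.1, -0.5]
finger_gap: 0.0158
grasp_force: 30.0
time_s: 21.45
tool_pos: [0.5068, 0.105, 0.1309]
tool_rot: [0.0, -0.026, 1.0, 0.0]
contact_force: [0.2, -0.1, -0.8]
finger_gap: 0.0157
grasp_force: 30.0
```

Run:
```python
from h import *
np.set_printoptions(precision=4,suppress=True)
s=telemetry.read_state();z=s["tool_pos"][2]
P=camera_params("wrist");a=read_camera("wrist")
print("handle top",[rectfit(P,c,z+.036) for c in cont(a,(5,130,200),(28,255,255),(280,150,360,300),60)[:1]])
S=camera_params("scene");T=camera_params("top");b=read_camera("scene");t=read_camera("top")
B=((100,130,60),(125,255,255))
def proj(P,X): 
    K=np.array([[P["fx"],0,P["cx"]],[0,P["fy"],P["cy"]],[0,0,1]]);return cv2.projectPoints(np.array([X],float),cv2.Rodrigues(np.array(P["R"]))[0],np.array(P["t"]),K,np.array(P["dist_coeffs"]))[0].ravel()
for n,X in(("blue lid",(.5865,.1172,.108)),):
    u=proj(S,X).astype(int);r=(u[0]-22,u[1]-18,u[0]+22,u[1]+18)
    for c in cont(b,(0,0,190),(180,40,255),r,30)[:1]: print("label S",cen(c),proj(S,X),plane(S,cen(c),.108))
f=proj(S,(.5072,.105,z-.112));g=proj(S,(.5072,.105,.034));print("foot px",f,"lower mouth",g)
x=int(round(f[0]));y0=int(g[1])-6;gr=cv2.cvtColor(b,cv2.COLOR_BGR2GRAY);print(gr[y0:y0+26,x-6:x+7])
```

```text
handle top [(array([0.5074, 0.1052]), np.float64(-1.517958382691073), (15.16069507598877, 15.027047157287598))]
label S [292.7105 220.0193] [292.8322 220.6625] [0.5894 0.1161 0.108 ]
foot px [312.7794 266.5627] lower mouth [312.8111 261.3883]
[[212 193 171 134 121 130 133 123 126 155 179 145  90]
 [154 163 179 165 147 145 145 142 157 177 170 126  94]
 [149 126 137 169 181 176 174 179 181 169 131 106  99]
 [148 129 117 120 122 138 146 134 123 118 110 135 121]
 [141 125 118 121 123 128 127 126 123 116 111 160 142]
 [101 109 115 121 126 127 125 125 122 117 106 134 121]
 [101 111 118 121 126 125 124 122 121 114 111 131 118]
 [143 171 156 128 124 123 124 121 120 112 115 129 112]
 [215 230 197 136 120 125 126 119 115 100  92  96  98]
 [196 149 100  78 104 125 126 106  71  66  88  98  98]
 [ 79  69  75  99 110 120 125 108  95  96  99  98  99]
 [ 86 104 101  96  89 104 108 102  97  97 100 100  98]
 [117 108 102 101  98  99  98 100 100  98  98  98 100]
 [100 100 101 102 101  99  96  98  98  97  98  98  96]
 [103 103 103 101 101  99  99  99  98  98 100  98 112]
 [103 102 104 104 100  98 119 112  97 100 100 101 135]
 [ 98  98 100  98  99  97 143 131  94  95  98  99  98]
 [ 97  94  97  97  96  95  96  97  97  96  97  97  98]
 [ 96  97  96  96  98 101 102 100 100  98  98  98 100]
 [ 95  97  99  98  97 103 102 101 100 101  99  99 102]
 [ 97  98  99  98 100 101 104 104 102 102 102 102 102]
 [ 96  98  99  99 100  99 104 105 104 102 100 102 100]
 [ 98  99  99  98  96 100 102 101  99 100  99 100  97]
 [ 95  94  94  93  94  97  99  99  97  95  96  95  98]
 [ 96  95  97  95  96  96  97  98  96  96  97  94  96]
 [ 97  95  97  98  96  95  95  96  98  96  94  93  96]]
```

The foot tip shows at row 266, below the lower bushing's mouth, exactly where predicted. The stack hasn't moved.

```bash
python3 -c "
from station import arm
print(arm.hand_in())"
```

```text
the job is handed in; nothing more can be done
None
```

Job handed in: by the last measurements the grey and blue cases stand squarely on the plinth with their lugs in line, and the arm holds the rod upright through both bushings, its foot about 19 mm above the bench; no verdict came back.

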